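# Shut the cold-air flap with the hook pole

### The arm

A 7-joint arm with a two-finger parallel gripper is mounted at the origin on the work surface. World frame = base frame: x ahead of the robot, y to its left, z up, the work surface at z = 0. Lengths are in m, angles in rad, forces in N, time in s.
With the tool pointing down it reaches from about 0.4 to 0.85 m from the base axis. Payload 6.9 kg.
Tool frame: the origin (TCP) lies midway between the tips of the shut fingers; the grasp point (between the pads) lies behind it (ctrl.pinch_z is the z of the grasp point in the tool frame, in m); z points along the fingers, y is the direction in which the jaws open and shut (so a half turn about z gives the same grasp; the last joint's range is limited). The gripper opens to 85 mm and grips with 20 to 120 N. Pads are 22 mm wide; open, the fingers measure 114 mm over their backs; the gripper's body (76 mm by 85 mm) begins 54 mm behind the grasp point. The pads swing forward as they close: fully open they stand 13 mm farther back than shut.
Start: joints at [1.278, 0.507, -0.238, 1.5, 0.126, 1.149, -0.155], TCP at [0.243, -0.576, 0.206] pointing down, gripper open.
Joint ranges: [-3.08, 3.08], [-0.24, 2.05], [-1.43, 1.35], [0, 2.5], [-1.52, 4.66], [0.17, 1.96], [-2.89, 2.89]. Speed limits (rad/s): [2.39, 2.39, 3.14, 3.14, 3.14, 3.14, 3.14].

### API

Orientations are given as a unit quaternion [w, x, y, z].
In Python, from station import ctrl, get_state, vision, ticket, models gives the robot as it stands. Calls block until the motion is done:
- ctrl.movep(position, orientation): joint-space move of the TCP to a pose.
- ctrl.movel(position, frame=None, max_speed=0.15): straight line of the TCP; frame=None keeps the orientation; max_speed is the mean speed in m/s.
- ctrl.set_joints(angles): joint-space move.
- ctrl.ungrasp() and ctrl.close_gripper(force=None): open the fingers fully, or close them until they stop; force is the grip in N (None keeps the last).
- ctrl.pause(seconds).
- ctrl.ik(position, orientation): joint angles nearest the present ones, or None.
- get_state(): the state.
- vision.grab_frame(name): name is "side" or "top" or "wrist"; returns (picture, depth): 400x640x3 uint8, blue, green, red; 400x640 float32, m along the optical axis (not along the pixel's ray), 0 where there is no reading.
- vision.camera_info(name): a dict with "mtx" (3x3 intrinsics, pixels), "R" (3x3) and "t" (3): a world point X has camera coordinates R X + t; the wrist camera has in their place "hand_eye" (4x4, takes a point from camera to tool coordinates, whose origin is the TCP and whose axes are the flange's). Camera axes: x right, y down, z forward; pixel columns grow to the right and rows downward; lengths in m; the calibration is good to about 2 mm. A picture is of the moment at which its call begins: read the wrist's pose just before it. camera_info takes no time and is no camera call.
A pose or a line that the arm cannot do raises ctrl.Unreachable and nothing moves.
- ticket.close_job(): hands the job in, once; it reports no verdict.
Trained networks look in the newest picture that a camera, given by its name, has taken for a name from the list of things; names that differ only in an ending like _2 or _b are one class to them, and where a whole thing is asked for, a point or a joint stands for the part that bears it (a point fixed in the world has none). Each returns a list of dicts, best first, with "p" (0 to 1); they miss things now and then, are a little off and sometimes report something else, mostly with a low value. They report only what shows in the picture. A call takes as long as a camera call. They do not tell look-alikes from the thing itself.
- models.recognise(camera, target): "point" ([column, row] in pixels, amid what is visible of it).
- models.masks_of(camera, target): "mask" (400x640 bool, what is visible of it) and "point" ([column, row] in pixels, amid what is visible of it).
The state is a dict: "time": time; "qpos": joint angles; "qd": joint speeds; "tau": joint torques, N m; "tcp_pos": TCP position; "eef_rot": TCP orientation; "contact_force": force on the tool from outside, world axes, zero at the start; "wrist_torque": the same for the moment, N m; "width": finger opening in m.
Only numpy, scipy, OpenCV 4.12 (cv2) and the standard library are available. Lean on these libraries where they do the work, as an engineer would, in place of code of your own. Each camera call takes 0.05 s, during which the arm holds its last target. There are 200 camera calls.

### The job

Keep the cold air in: take the hook pole from its rest, drop its hook down through the ring eye at the top of the tilted-back flap, and with the hook in the ring draw the flap gently upright until it is fully shut. Then unhook the pole, leaving the flap shut, and lay it back in its rest the way you found it. Touch the flap and its ring only with the pole, and leave the bowl, tub and cabbage where they are.

Things in the scene. Friction and masses are not known exactly. Their poses are not given: they have to be found in the camera images.
- screen: fixed low steel screen: foot plate 100 x 340 mm, 10 mm thick (x -75 to +25 mm); sill 40 mm deep, 340 mm wide, 85 mm high; a 30 mm square post at each end (centres 155 mm either side, tops at 275 mm); no top bar. Origin on the counter under the middle of the sill; x points to the back, away from the robot, y along the screen, z up
- hinge (a point): middle of the flap's hinge axis, 95 mm above the counter in the screen's mid-plane (screen frame 0, 0, 95 mm); the hinge axis is horizontal, along the screen's y axis; these axes are the screen's
- flap: the flap: steel sheet 270 mm wide, 6 mm thick, top edge 175 mm above the hinge axis. Origin: middle of the hinge axis. Shut against its stop it is upright and its axes are the screen's; its top tilts back, away from the robot (turning about the screen's +y), by up to 0.9 rad. The hinge is stiff: the flap stays where it is left; 2 to 4 N at the ring move it
- eye (a point): steel ring eye on the flap's robot-side face near its top: hole 34 mm across, bar 8 mm thick. Origin: ring centre, in the flap's frame at x -36 (in front of the sheet), y 0, z 138 mm from the hinge axis. z is the hole's axis: vertical at flap angle 0.4, leaning 0.4 rad towards the robot when shut and back by (angle - 0.4) when open, so an upright prong stays through it all the way
- pole: loose hook pole, 0.16 kg, 245 mm long: black handle 18 mm wide, 20 mm high, from x = -115 to +60 mm; then a 10 mm steel rod to x = 120 mm, where it bends square down as a 10 mm thick prong ending 45 mm below the handle's axis. Origin on the handle's axis near the centre of mass, where to grip it; x towards the hook, y across, z up (prong hangs down)
- hook_tip (a point): lower end of the hook prong (pole frame x = 120, y = 0, z = -45 mm); axes of the pole
- hook_mid (a point): point in the hook prong 15 mm above its lower end (pole frame x = 120, y = 0, z = -30 mm); axes of the pole
- rest: fixed steel rest: base 130 x 90 x 12 mm, two forks 12 mm thick at x = -50 and +50 mm; saddles 60 mm above the counter, about 28 mm wide, horns flaring to about 46 mm at 95 mm high. Origin on the counter under its middle, z up. The pole starts in it, its origin 70 mm above the rest's and within 8 mm along x, axes the same: hook beyond +x, prong hanging clear of the counter
- bowl: loose steel bowl, 124 mm across, 60 mm high, standing at the other side of the counter from the pole; origin under its centre; leave it alone
- tub: loose white lidded food tub 108 x 148 x 78 mm behind the screen; origin under its centre; leave it alone
- cabbage: loose cabbage about 144 mm across and 118 mm high behind the screen; origin under its centre; leave it alone
Mind the look-alikes: they are no part of the job. Leave any pink or yellow look-alike of the rest alone.

How it is judged:
By the outcome, as a careful person would: the job done as asked, in the order asked, and still so for the second after the job is handed in, with the robot touching nothing.
It also fails if it takes over 53 s, if anything falls off the work surface, if the arm or the gripper's body presses on something with over 40 N, if the wrist force passes 120 N, or if a joint passes its speed limit or range.

## Working session

There is one attempt and no reset: what is moved stays moved. The work goes in short steps, each a Python script; the robot and the scene stay as the last script left them, time stands still between calls to the robot, and variables do not carry over. Pictures are saved under pics/ and viewed, about 8 in all and at most 12, crops included, and the job is handed in when it is done.

```bash
ls; mkdir -p pics; python3 - <<'E'
from station import ctrl,get_state,vision,models
import cv2,numpy as np
s=get_state();print(s['time'],s['tcp_pos'],s['eef_rot'],s['width'],ctrl.pinch_z)
ims=[]
for c in ('top','side'):
    im,d=vision.grab_frame(c);np.savez('/tmp/%s.npz'%c,im=im,d=d);ims.append(im)
    i=vision.camera_info(c);print(c,i['mtx'].tolist(),(-i['R'].T@i['t']).round(3),i['R'].round(2).tolist())
    for t in ('pole','rest','screen','flap','eye','hook_tip'):
        print(c,t,[(np.round(r['point']).tolist(),round(r['p'],2)) for r in models.recognise(c,t)])
    cv2.imwrite(f'pics/{c}.png',im)
E
```

```text
pics
0.0 [ 0.2423866  -0.57548764  0.20552153] [-8.71566892e-04  9.80187613e-01  1.98069295e-01 -1.95374971e-04] 0.08515800570229339 -0.0187
top [[444.5486146851729, 0.0, 322.7543781028785], [0.0, 444.5486146851729, 198.56452820078025], [0.0, 0.0, 1.0]] [ 0.527 -0.064  1.35 ] [[0.0, -1.0, -0.02], [-1.0, 0.0, -0.04], [0.04, 0.02, -1.0]]
top pole [([407.0, 245.0], 0.82)]
top rest [([327.0, 263.0], 0.95), ([462.0, 253.0], 0.58), ([400.0, 237.0], 0.55)]
top screen [([288.0, 188.0], 0.76)]
top flap [([285.0, 171.0], 0.84)]
top eye [([288.0, 169.0], 0.57)]
top hook_tip [([410.0, 245.0], 0.97)]
side [[366.58749656003886, 0.0, 318.72328548849083], [0.0, 366.58749656003886, 196.1503764584008], [0.0, 0.0, 1.0]] [0.28  0.648 0.915] [[-0.92, -0.4, 0.0], [-0.28, 0.65, -0.7], [0.28, -0.65, -0.71]]
side pole [([380.0, 180.0], 0.95), ([282.0, 210.0], 0.52)]
side rest [([374.0, 241.0], 0.95), ([374.0, 186.0], 0.6), ([400.0, 160.0], 0.55)]
side screen [([229.0, 242.0], 0.63), ([294.0, 226.0], 0.61)]
side flap [([283.0, 210.0], 0.59)]
side eye [([281.0, 211.0], 0.85)]
side hook_tip [([382.0, 179.0], 0.76)]
```

View pics/top.png

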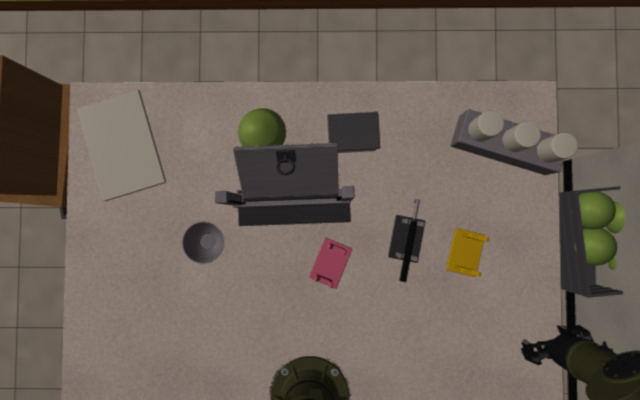

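View pics/side.png

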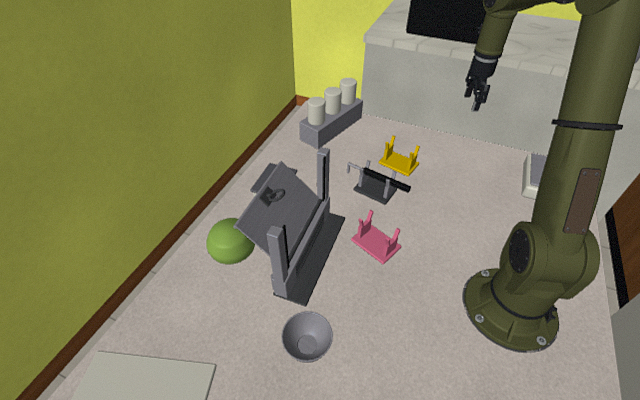

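The top view shows the pole in the dark rest at about (407,240), handle end (404,280), hook (417,201). The look-alikes are the pink rest (330,263) and the yellow rest (468,253), both empty. The flap's ring is at (286,168) and the posts are at (230,197) and (347,193). I choose the dark rest because it holds the pole. Next I measure from depth.

```bash
cat > h.py <<'E'
import numpy as np,cv2
from station import ctrl,get_state,vision,models,ticket
def cloud(c,d,info=None):
    i=info or vision.camera_info(c);K=i['mtx'];v,u=np.mgrid[:400,:640]
    P=np.stack([(u-K[0,2])*d/K[0,0],(v-K[1,2])*d/K[1,1],d],-1)
    return (P-i['t'])@i['R']      # world, HxWx3
def proj(c,X):
    i=vision.camera_info(c);p=i['mtx']@(i['R']@np.asarray(X)+i['t']);return p[:2]/p[2]
E
python3 - <<'E'
from h import *
for c in ('top','side'):
    f=np.load(f'/tmp/{c}.npz');d=f['d'];W=cloud(c,d);ok=d>0
    x,y,z=W[...,0],W[...,1],W[...,2]
    vv,uu=np.nonzero(ok)
    tab=ok&(abs(z)<.02)&(x>.3)&(x<.8)&(abs(y)<.4);print(c,'table z',np.median(z[tab]))
    # pole handle top
    m=models and None
    reg=ok&(z>.068)&(z<.092)&(y<-.2)&(y>-.42)&(x>.25)&(x<.7)
    im=f['im'].astype(int)
    dark=(im.max(-1)<60)&reg
    p=W[dark];cc=np.median(p,0)
    print('handle n',len(p),cc.round(4),'z pct',np.percentile(p[:,2],[5,50,95]).round(4))
    u,s,vt=np.linalg.svd(p[:,:2]-p[:,:2].mean(0),full_matrices=False)
    ax=vt[0]*np.sign(vt[0][0]);t=(p[:,:2]-cc[:2])@ax
    print(' axis yaw',np.arctan2(ax[1],ax[0]),'ends',cc[:2]+ax*t.min(),cc[:2]+ax*t.max(),'len',np.ptp(t),'rms',s[1]/np.sqrt(len(p)))
    # posts
    post=ok&(z>.268)&(z<.283)&(x>.4)&(x<.75)&(abs(y)<.3)
    n,l,st,ce=cv2.connectedComponentsWithStats(post.astype(np.uint8))
    for k in range(1,n):
        if st[k,4]>15:
            q=W[l==k];print(' post?',ce[k].round(),st[k,4],np.median(q,0).round(4),((q.min(0)+q.max(0))/2).round(4),np.ptp(q,0).round(3))
    print('proj eye?')
for c in('top','side'):
    vision.grab_frame(c)
    f=np.load(f'/tmp/{c}.npz');W=cloud(c,f['d'])
    for t in ('flap','pole','rest'):
        r=models.masks_of(c,t)
        for k in r[:2]:
            m=k['mask']&(f['d']>0);q=W[m];print(c,t,k['p'],m.sum(),q.min(0).round(3),q.max(0).round(3));
            np.save(f'/tmp/{c}_{t}_{r.index(k) if 0 else 0}.npy',m) if k is r[0] else 0
E
```

```text
top table z 0.0009223586790645482
handle n 430 [ 0.4397 -0.283   0.0796] z pct [0.0732 0.0796 0.084 ]
 axis yaw -0.1888288163009189 ends [ 0.34991099 -0.26581234] [ 0.52671017 -0.29959966] len 0.17999870046748384 rms 0.0056148811797197395
 post? [347. 192.] 154 [ 0.5903 -0.1033  0.2748] [ 0.5905 -0.0985  0.2741] [0.029 0.039 0.011]
 post? [221. 197.] 158 [0.5782 0.2027 0.2747] [0.5795 0.1976 0.2743] [0.027 0.042 0.013]
proj eye?
side table z 0.0006830741169407478
handle n 276 [ 0.4333 -0.2771  0.0786] z pct [0.0695 0.0786 0.0827]
 axis yaw -0.19164248600383163 ends [ 0.34829452 -0.2605927 ] [ 0.51804429 -0.29352816] len 0.17291537364861956 rms 0.0055954502904929666
 post? [323. 152.] 96 [ 0.5884 -0.098   0.2744] [ 0.5897 -0.095   0.2727] [0.031 0.042 0.009]
 post? [275. 232.] 168 [0.5754 0.2091 0.2749] [0.5776 0.2012 0.2731] [0.03  0.044 0.01 ]
proj eye?
top flap 0.79 5527 [ 0.575 -0.086 -0.004] [0.756 0.188 0.23 ]
top pole 0.85 534 [ 0.349 -0.314  0.008] [ 0.583 -0.259  0.087]
top rest 0.84 1301 [ 0.321 -0.125 -0.   ] [0.468 0.002 0.101]
top rest 0.71 1442 [ 0.355 -0.539 -0.006] [ 0.498 -0.406  0.1  ]
side flap 0.86 4068 [ 0.567 -0.307 -0.004] [0.857 0.221 0.274]
side pole 0.84 465 [ 0.348 -0.398 -0.005] [ 0.607 -0.251  0.097]
side rest 0.96 751 [ 0.398 -0.335 -0.002] [ 0.54  -0.23   0.097]
side rest 0.64 817 [ 0.354 -0.62  -0.005] [ 0.51  -0.403  0.098]
```

View pics/eyes.png

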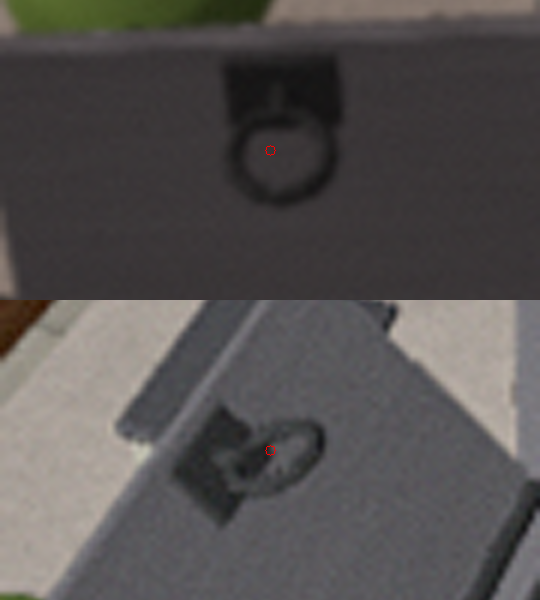

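The ring is at about (286,168) in the top crop, within 2 px of the model projection. The hinge-plane offset of 3.3 mm matches the sheet's half thickness, and the flap angle is about 0.81. Next I approach above the pole and take the close wrist check.

```bash
cat >> h.py <<'E'
from scipy.spatial.transform import Rotation as Ro
def quat(yaw):
    r=Ro.from_euler('z',yaw)*Ro.from_matrix(np.diag([1,-1,-1.]));a=r.as_quat();return a[[3,0,1,2]]
PYAW=-.197; PO=np.array([.462,-.287,.070])
SY=.040; SO=np.array([.5842,.0505,0]); SR=Ro.from_euler('z',SY).as_matrix()
def eye(th):
    return SO+SR@np.array([-.036*np.cos(th)+.138*np.sin(th),0,.095+.138*np.cos(th)+.036*np.sin(th)])
def wcloud(d,s):
    i=vision.camera_info('wrist');K=i['mtx'];v,u=np.mgrid[:400,:640]
    P=np.stack([(u-K[0,2])*d/K[0,0],(v-K[1,2])*d/K[1,1],d],-1);H=i['hand_eye']
    P=P@H[:3,:3].T+H[:3,3];q=np.asarray(s['eef_rot'])
    return P@Ro.from_quat(q[[1,2,3,0]]).as_matrix().T+s['tcp_pos']
E
python3 - <<'E'
from h import *
ctrl.movep([PO[0],PO[1],.20],quat(PYAW))
s=get_state();im,d=vision.grab_frame('wrist');np.savez('/tmp/w1.npz',im=im,d=d)
print(s['time'],s['tcp_pos'],s['eef_rot'],s['contact_force'],s['qpos'])
W=wcloud(d,s);L=(W-[PO[0],PO[1],0])@Ro.from_euler('z',PYAW).as_matrix()
m=(d>0)&(W[...,2]>.072)&(W[...,2]<.09)&(abs(L[...,1])<.02)&(im.max(-1)<70)
p=L[m];print('handle in guess frame',m.sum(),p.min(0).round(4),p.max(0).round(4),np.median(p,0).round(4))
l=np.polyfit(p[:,0],p[:,1],1);print('slope,off',l)
cv2.imwrite('pics/w1.png',im)
E
```

```text
2.4583 [ 0.46149478 -0.28826045  0.20003184] [ 3.73051728e-04  9.95100682e-01 -9.88660182e-02 -6.56781733e-05] [-0.11083647 -0.29334198  0.25807911] [ 0.63519908  0.38508604 -0.17631474  1.72565395  0.07745429  1.03742756
 -1.33672263]
handle in guess frame 2502 [-0.114  -0.0117  0.0725] [0.0664 0.0178 0.0872] [-0.0106 -0.0023  0.0797]
slope,off [-0.00266191 -0.00264404]
```

View pics/w1.png

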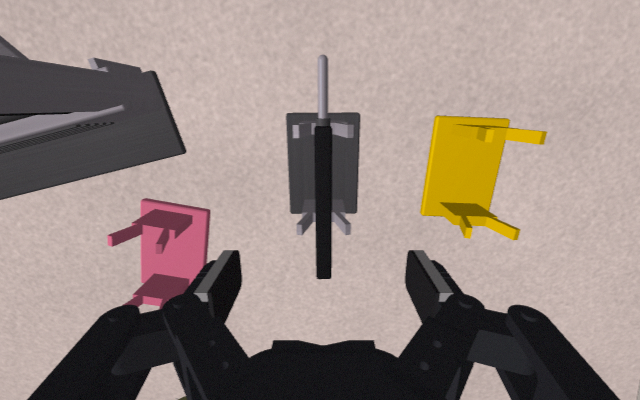

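The wrist image shows the pole in the dark rest (handle 323,125 to 323,277), with the pink rest on the left and the yellow rest on the right. It is aligned and about 2.5 mm off centre. I grasp it and lift.

```bash
python3 - <<'E'
from h import *
P=PO+Ro.from_euler('z',PYAW).apply([.001,-.0025,0])
ctrl.movep([P[0],P[1],.12],quat(PYAW))
ctrl.movel([P[0],P[1],.0505],max_speed=.1)
s=get_state();print(s['time'],s['tcp_pos'],s['contact_force'])
ctrl.close_gripper(60)
s=get_state();print(s['time'],s['tcp_pos'],s['eef_rot'],s['contact_force'],'w',s['width']);np.savez('/tmp/grasp.npz',p=s['tcp_pos'],q=s['eef_rot'])
ctrl.movel([P[0],P[1],.15],max_speed=.12)
# transit: hook behind the ring's robot side, high. TCP such that hook clear
s=get_state();print(s['time'],s['tcp_pos'],s['contact_force'],'w',s['width'])
im,d=vision.grab_frame('side');cv2.imwrite('pics/s2.png',im[100:300,200:500])
im,d=vision.grab_frame('wrist');cv2.imwrite('pics/w2.png',im)
E
```

```text
3.7667 [ 0.46305931 -0.28992554  0.05127311] [ 0.28103621  0.3651137  -0.30264795]
4.4167 [ 0.46255552 -0.28966466  0.05080085] [ 8.31717681e-05  9.95159028e-01 -9.82776111e-02  1.11597052e-04] [-1.1775246  -0.42182774  5.14676722] w 0.015319527323385554
5.4 [ 0.46195408 -0.28935084  0.14919005] [-0.50859328 -0.57733473 -1.68275904] w 0.015454108075491736
```

View pics/w2.png

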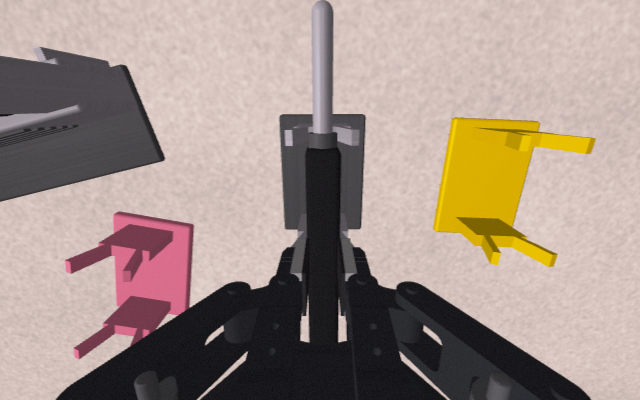

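The pole is held straight (rod 322,5 to 322,130). Now I move above the ring and look.

```bash
python3 - <<'E'
from h import *
E=np.array([.658,.051,.216]);T=E-SR@[.119,0,0]
s=get_state();p=s['tcp_pos']
ctrl.movel([p[0],p[1],.34],max_speed=.25)
ctrl.movep([T[0],T[1],.34],quat(SY))
ctrl.movel([T[0],T[1],.216+.0258+.03],max_speed=.12)
s=get_state();print(s['time'],s['tcp_pos'],s['eef_rot'],s['contact_force'],s['qpos'].round(2))
out=[]
for c in('top','side'):
    im,d=vision.grab_frame(c);np.savez(f'/tmp/{c}3.npz',im=im,d=d)
    for t in('hook_tip','hook_mid','eye'):print(c,t,[(np.round(r['point'],1).tolist(),round(r['p'],2)) for r in models.recognise(c,t)])
    tcp=s['tcp_pos'];tip=tcp+SR@[.119,0,-.0258]
    print(c,'pred tip',proj(c,tip).round(1),'pred eye',proj(c,E).round(1))
    u,v=proj(c,E).astype(int);print('crop origin',u-45,v-30);out.append(cv2.resize(im[v-30:v+20,u-45:u+45],None,fx=6,fy=6,interpolation=cv2.INTER_CUBIC))
cv2.imwrite('pics/hook3.png',np.vstack(out))
E
```

```text
8.425 [0.53955131 0.04586784 0.27245158] [-3.95187418e-05  9.99808377e-01  1.95700107e-02  4.71844301e-04] [ 0.27863515  0.42810276 -1.5840883 ] [ 0.14  0.34 -0.39  1.61  0.13  1.22 -1.8 ]
top hook_tip [([286.0, 170.3], 0.59)]
top hook_mid []
top eye [([295.6, 161.7], 0.73)]
top pred tip [284.8 165.4] pred eye [285.9 167. ]
crop origin 240 137
side hook_tip [([326.9, 188.6], 0.77)]
side hook_mid [([327.1, 185.5], 0.79)]
side eye [([281.8, 214.9], 0.6)]
side pred tip [276.3 185.9] pred eye [277.3 194.3]
crop origin 232 164
```

View pics/hook3.png

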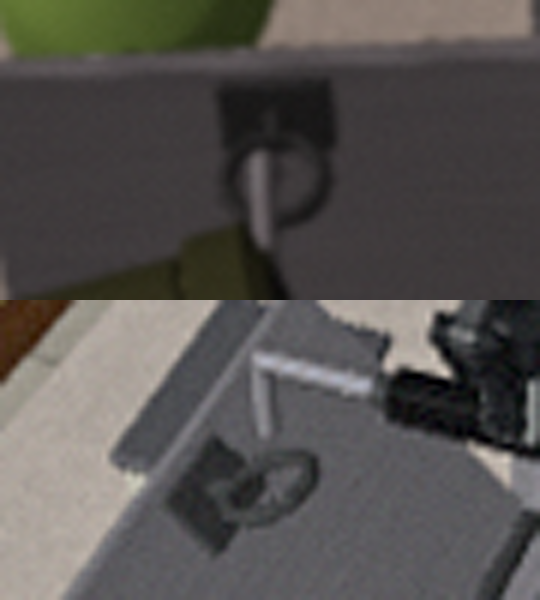

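The top crop shows the rod end at (283,162) and the ring centre at (286.7,166). The side crop shows the prong tip at (276,186.5), on its prediction, with the ring at (278,195). The ring lies about 2 mm towards −y of my estimate. I correct for that and lower with a force guard.

```bash
python3 - <<'E'
from h import *
s=get_state();tcp=s['tcp_pos']
print('top elbow pred',proj('top',tcp+SR@[.124,0,.0242]).round(1))
E=np.array([.658,.049,.216]);T=E-SR@[.119,0,0]
f0=s['contact_force']
for tipz in(.24,.226,.215,.206,.198):
    ctrl.movel([T[0],T[1],tipz+.0258],max_speed=.05)
    s=get_state();df=s['contact_force']-f0;print(s['time'],tipz,s['tcp_pos'].round(4),df.round(2))
    if np.linalg.norm(df)>4: print('STOP');break
out=[]
for c in('top','side'):
    im,d=vision.grab_frame(c);u,v=proj(c,E).astype(int);out.append(cv2.resize(im[v-30:v+20,u-45:u+45],None,fx=6,fy=6,interpolation=cv2.INTER_CUBIC))
cv2.imwrite('pics/hook4.png',np.vstack(out))
E
```

```text
top elbow pred [282.4 161. ]
9.1 0.24 [0.5388 0.0439 0.2653] [-0.06 -0.76  0.19]
9.5333 0.226 [0.5389 0.0442 0.2514] [ 0.19 -0.03 -0.22]
9.9 0.215 [0.5388 0.0442 0.2404] [ 0.06  0.39 -0.55]
10.2333 0.206 [0.5389 0.0442 0.2314] [0.15 0.21 0.08]
10.5417 0.198 [0.5388 0.0442 0.2234] [ 0.37 -0.17 -0.79]
```

View pics/hook4.png

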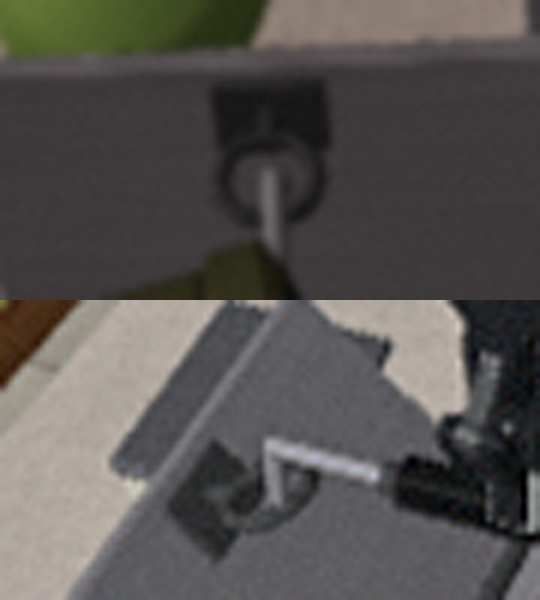

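The prong passes through the ring in both crops: top (268,170 to 205), side (275,445 to 505) inside the ring. I draw the flap along its arc.

```bash
python3 - <<'E'
from h import *
dE=np.array([.658,.049,.216])-eye(.81);print('dE',dE.round(4))
f0=get_state()['contact_force'];ex=SR[:,0]
def go(th,lead,sp=.045):
    p=eye(th)+dE-ex*(.119+lead)+[0,0,-.018+.0258]
    ctrl.movel(p,max_speed=sp);s=get_state();df=SR.T@(s['contact_force']-f0)
    print(round(s['time'],2),'th',round(th,3),'lead',lead,s['tcp_pos'].round(4),'F(screen)',df.round(2),'w',round(s['width'],4));return df
bad=False
go(.81,.006)
for th in np.arange(.72,.05,-.09):
    f=go(th,.009)
    if np.linalg.norm(f)>12: bad=True;print('STOP');break
if not bad:
    for lead,th in((.007,.03),(.007,0),(.009,0),(.011,0),(.013,0),(.015,0),(.017,0)):
        f=go(th,lead,.02)
        if f[0]>7: print('stop reached');break
im,d=vision.grab_frame('side');np.savez('/tmp/s5.npz',im=im,d=d);cv2.imwrite('pics/s5.png',cv2.resize(im[100:300,180:440],None,fx=3,fy=3))
E
```

```text
dE [-0.0013 -0.0045 -0.0002]
10.93 th 0.81 lead 0.006 [0.5328 0.044  0.224 ] F(screen) [1.4  0.19 0.27] w 0.0154
11.42 th 0.72 lead 0.009 [0.5183 0.0434 0.2302] F(screen) [ 1.11 -0.36 -0.39] w 0.0155
11.85 th 0.63 lead 0.009 [0.5066 0.0429 0.2354] F(screen) [0.77 0.04 0.13] w 0.0152
12.28 th 0.54 lead 0.009 [0.4945 0.0424 0.2396] F(screen) [ 1.35 -0.87  0.49] w 0.0155
12.72 th 0.45 lead 0.009 [0.482  0.0419 0.2426] F(screen) [ 0.49 -0.58  0.5 ] w 0.0156
13.15 th 0.36 lead 0.009 [0.4693 0.0414 0.2445] F(screen) [ 0.52 -0.28  0.46] w 0.0153
13.58 th 0.27 lead 0.009 [0.4565 0.0409 0.2452] F(screen) [ 0.3  -0.03  0.5 ] w 0.0153
14.02 th 0.18 lead 0.009 [0.4437 0.0403 0.2448] F(screen) [ 1.38 -1.22  0.68] w 0.0154
14.45 th 0.09 lead 0.009 [0.431  0.0398 0.2432] F(screen) [ 0.77 -0.41  0.12] w 0.0154
14.93 th 0.03 lead 0.007 [0.4251 0.0397 0.2416] F(screen) [ 2.42 -0.43 -0.72] w 0.0152
15.3 th 0 lead 0.007 [0.4216 0.0396 0.2407] F(screen) [ 4.79 -0.5  -2.33] w 0.0154
15.55 th 0 lead 0.009 [0.4215 0.0396 0.2412] F(screen) [11.56  0.19 -3.95] w 0.0156
stop reached
```

View pics/s5.png

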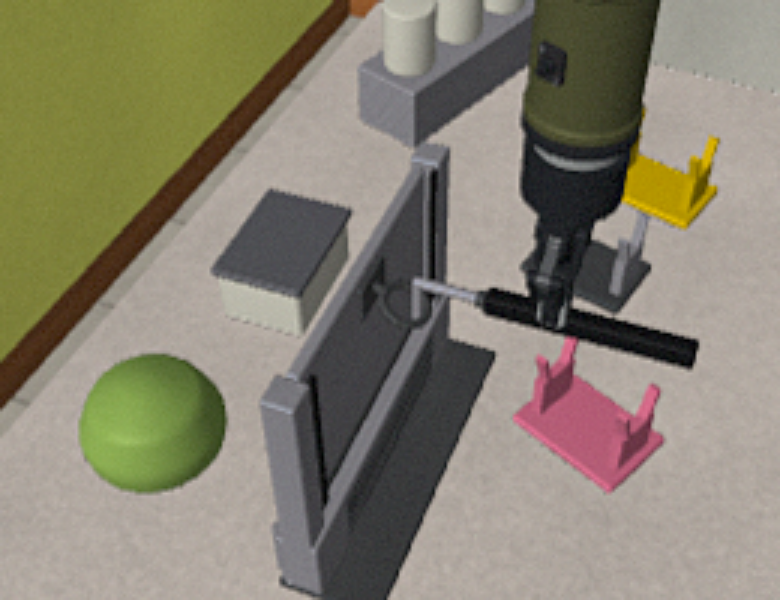

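The flap looks upright, the force rose at the stop, and the prong is still in the ring. I unload it, centre it in the hole, lift clear and check the flap.

```bash
python3 - <<'E'
from h import *
s=get_state();p=s['tcp_pos'];ex=SR[:,0]
q=p+ex*.0075;
ctrl.movel(q,max_speed=.03);f0=get_state()['contact_force'];print('unloaded',(SR.T@f0).round(2))
bad=False
for dz in(.015,.03,.045,.06):
    ctrl.movel(q+[0,0,dz],max_speed=.06);s=get_state();df=SR.T@(s['contact_force']-f0);print(round(s['time'],2),dz,df.round(2))
    if np.linalg.norm(df)>5: print('STOP');bad=True;break
if not bad:
    ctrl.movel([q[0]-.02,q[1],.335],max_speed=.15)
    for c in('side','top'):
        im,d=vision.grab_frame(c);W=cloud(c,d);S=(W-SO-[-.0013,-.0025,0])@SR;x,y,z=np.moveaxis(S,-1,0)
        if c=='side':
            m=(d>0)&(abs(x)<.04)&(z>.12)&(z<.25)&(abs(y)<.12)&(abs(y)>.04);a=np.polyfit(z[m],x[m],1);print('side flap slope dx/dz',a.round(4),m.sum(),'x at hinge',np.polyval(a,.095).round(4))
        m=(d>0)&(abs(x)<.1)&(z>.255)&(z<.285)&(abs(y)<.125);print(c,'top edge x med/z',np.median(x[m]).round(4),np.percentile(x[m],[5,95]).round(3),np.median(z[m]).round(4),m.sum())
    cv2.imwrite('pics/s6.png',im)
E
```

```text
unloaded [-0.34 -0.51 -1.21]
16.48 0.015 [-0.32  1.4  -0.62]
16.88 0.03 [-0.12 -0.04 -0.68]
17.28 0.045 [-0.94  0.19 -1.42]
17.68 0.06 [ 0.18  0.98 -0.43]
side flap slope dx/dz [ 0.0008 -0.0015] 722 x at hinge -0.0015
side top edge x med/z 0.001 [-0.005  0.01 ] 0.2689 542
top top edge x med/z 0.0051 [-0.002  0.012] 0.2698 615
```

The side depth says the flap is shut (slope 0.001 rad). I carry the pole back above the rest and compare the view with the one taken right after lifting.

```bash
python3 - <<'E'
from h import *
g=np.load('/tmp/grasp.npz')['p']
ctrl.movep([g[0],g[1],.34],quat(PYAW))
ctrl.movel([g[0],g[1],.149],max_speed=.25)
s=get_state();print(s['time'],s['tcp_pos'],s['eef_rot'],s['contact_force'].round(2))
im,d=vision.grab_frame('wrist');a=cv2.imread('pics/w2.png')
cv2.imwrite('pics/w7.png',np.hstack([a[:,160:480],im[:,160:480]]))
i2,_=vision.grab_frame('side');b=cv2.imread('pics/s2.png');print('sidediff',[float(np.abs(b.astype(int)-i2[100:300,200:500].astype(int))[30:110,130:230].mean())])
cv2.imwrite('/tmp/side_pair.png',np.hstack([b,i2[100:300,200:500]]))
E
```

```text
20.375 [ 0.46359075 -0.28949852  0.15025202] [ 3.21844546e-04  9.95200797e-01 -9.78484618e-02  9.74375916e-04] [-0.71 -0.2  -1.22]
sidediff [3.9895833333333335]
```

View pics/w7.png

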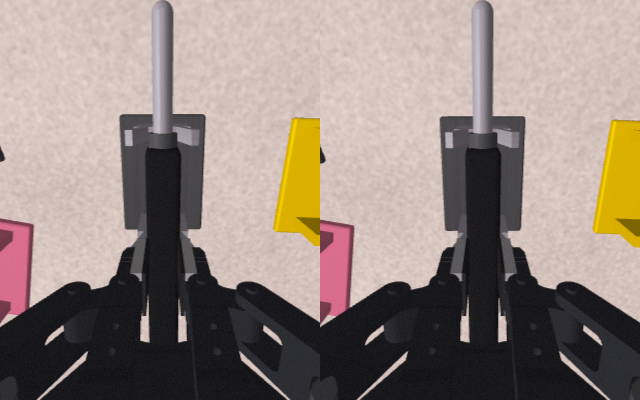

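The two views are the same, so the pole has not slipped in the grip. I lower it into the saddles, release and retreat.

```bash
python3 - <<'E'
from h import *
g=np.load('/tmp/grasp.npz')['p'];f0=get_state()['contact_force']
ctrl.movel([g[0],g[1],.065],max_speed=.12)
for z in(.056,.0525,.0512,.0500,.0490):
    ctrl.movel([g[0],g[1],z],max_speed=.03);s=get_state();df=s['contact_force']-f0;print(round(s['time'],2),z,s['tcp_pos'].round(4),df.round(2))
    if df[2]>4 or np.linalg.norm(df)>8:break
ctrl.ungrasp();ctrl.pause(.3)
ctrl.movel([g[0],g[1],.14],max_speed=.1)
s=get_state();im,d=vision.grab_frame('wrist')
ctrl.movep([.30,-.52,.25],quat(PYAW))
outs=[]
for c in('top','side'):
    im,d=vision.grab_frame(c);W=cloud(c,d);f=np.load(f'/tmp/{c}.npz')
    S=(W-SO-[-.0013,-.0025,0])@SR;x,y,z=np.moveaxis(S,-1,0)
    for nm,m in(('flap top',(abs(y)<.12)),('posts',(abs(y)>.143)&(abs(y)<.167))):
        m=m&(d>0)&(abs(x)<.05)&(z>.262)&(z<.285);print(c,nm,'x',np.mean(x[m]).round(4),((np.percentile(x[m],2)+np.percentile(x[m],98))/2).round(4),'z',np.median(z[m]).round(4))
    for lab,I,D in(('before',f['im'],f['d']),('after',im,d)):
        W=cloud(c,D);k=(I.max(-1)<60)&(W[...,2]>.070)&(W[...,2]<.09)&(W[...,1]<-.2)&(W[...,1]>-.4)&(W[...,0]>.3)&(W[...,0]<.56)
        p=W[k];l=cv2.fitLine(p[:,:2].astype(np.float32),cv2.DIST_L1,0,.001,.001).ravel();print(c,lab,'handle yaw',np.arctan(l[1]/l[0]).round(3),'mean',p.mean(0).round(4),'x',p[:,0].min().round(4),p[:,0].max().round(4))
    outs.append(cv2.resize(im,(620,388))if 0 else im[90:300,140:540])
print(get_state()['time'],get_state()['contact_force'].round(2))
cv2.imwrite('pics/end.png',cv2.resize(np.vstack(outs),None,fx=1.4,fy=1.4))
E
```

```text
21.77 0.056 [ 0.4625 -0.2896  0.0559] [ 0.62 -0.67  1.02]
22.04 0.0525 [ 0.4624 -0.2896  0.0523] [ 0.3  -0.28  0.53]
22.29 0.0512 [ 0.4625 -0.2897  0.0512] [-0.16  0.74  0.34]
22.54 0.05 [ 0.4627 -0.2897  0.0508] [-1.48  2.54  8.62]
top flap top x 0.0056 0.0058 z 0.2698
top posts x 0.0023 0.0024 z 0.2752
top before handle yaw -0.192 mean [ 0.4384 -0.2834  0.0796] x 0.3494 0.5276
top after handle yaw -0.184 mean [ 0.4384 -0.2841  0.0795] x 0.3493 0.5276
side flap top x 0.0033 0.0042 z 0.2696
side posts x -0.0011 0.0008 z 0.275
side before handle yaw -0.177 mean [ 0.4302 -0.2771  0.0783] x 0.3474 0.5166
side after handle yaw -0.199 mean [ 0.4308 -0.2781  0.0783] x 0.3474 0.5193
25.8833 [ 1.44 -0.01 -0.21]
```

View pics/end.png

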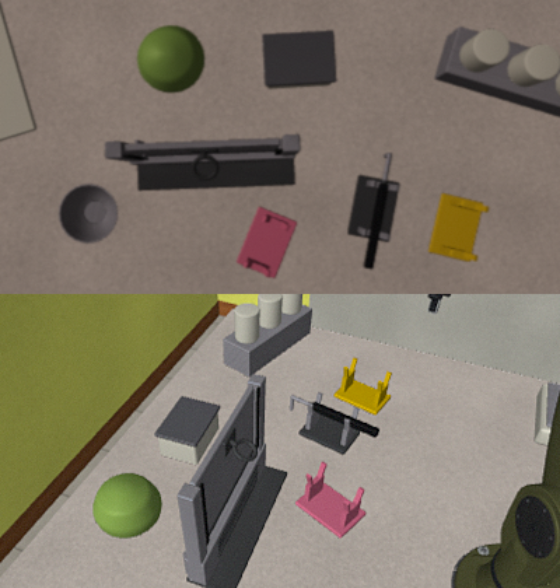

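Everything looks in place. The top-edge reading puts the flap about 3.5 mm behind the post centres, so I check its angle more carefully with averaged depth before handing in.

```bash
python3 - <<'E'
from h import *
def fit(S,m):
    q=S[m]
    for _ in range(8):
        A=np.c_[q[:,2]-.095,q[:,1],np.ones(len(q))];k=np.linalg.lstsq(A,q[:,0],rcond=None)[0];r=q[:,0]-A@k;sd=1.48*np.median(abs(r));q=q[abs(r)<2.5*sd]
    return k.round(4),len(q),sd.round(4)
for c in('side','top'):
    D=np.stack([vision.grab_frame(c)[1] for _ in range(12)]);D[D==0]=np.nan;d=np.nanmedian(D,0);d=np.nan_to_num(d)
    W=cloud(c,d);S=(W-SO-[-.0013,-.0025,0])@SR;x,y,z=np.moveaxis(S,-1,0);ok=d>0
    for ym,yM in((-.12,.12),(-.12,-.035),(.035,.12)):
        print(c,'flap',ym,fit(S,ok&(abs(x+.003)<.02)&(z>.115)&(z<.255)&(y>ym)&(y<yM)&((abs(y)>.035))))
    print(c,'sill',fit(S,ok&(abs(x+.02)<.012)&(z>.02)&(z<.075)&(abs(y)<.13)))
    for nm,yy in(('flap',(abs(y)<.12)&(abs(y)>.03)),('posts',(abs(y)>.135)&(abs(y)<.175))):
        m=ok&yy&(abs(x)<.05)&(z>.262)&(z<.285);print(c,nm,np.percentile(x[m],[1,10,50,90,99]).round(4),m.sum())
E
```

```text
side flap -0.12 (array([ 0.0004,  0.0005, -0.0014]), 814, np.float64(0.0002))
side flap -0.12 (array([ 0.0005,  0.001 , -0.0014]), 317, np.float64(0.0001))
side flap 0.035 (array([ 0.0004, -0.0002, -0.0013]), 492, np.float64(0.0002))
side sill (array([ 0.0031,  0.0007, -0.0197]), 378, np.float64(0.0009))
side flap [-0.0017 -0.0012  0.0028  0.0092  0.0108] 312
side posts [-0.0134 -0.013  -0.0007  0.0118  0.0153] 318
top flap -0.12 (array([ 0.0002,  0.0024, -0.0005]), 158, np.float64(0.0))
top flap -0.12 (array([ 0.0002,  0.0025, -0.0005]), 81, np.float64(0.0))
top flap 0.035 (array([ 0.0001,  0.0024, -0.0005]), 80, np.float64(0.0))
top sill (array([-0.0003,  0.0022, -0.0194]), 37, np.float64(0.0001))
top flap [-0.0006  0.0005  0.0058  0.0112  0.0124] 408
top posts [-0.0128 -0.01    0.0018  0.0138  0.0165] 317
```

```bash
python3 - <<'E'
from h import *
print(get_state()['time']);print(ticket.close_job())
E
```

```text
27.0833
the job is handed in; nothing more can be done
None
```

The flap is shut, the pole is back in its dark rest, and I handed the job in at about 27 s of the 53 s allowed. I hooked the ring from above and drew the flap along its arc with under 3 N until it neared its stop. There I pulled to 11.6 N to be sure it was seated, then unhooked.

**Last checks:**
- **Flap:** both cameras' averaged depth show its face upright to within 0.001 rad. Its top edge read about 3.5 mm behind the post centres, but the face fit and the hard stop in the force both say shut.
- **Pole:** its handle lies within about 1 mm of where it started, and it settled in the saddles at the same height as before. Yaw readings differ by 0.01 to 0.02 rad, which I take as measurement scatter.
- **Other items:** the bowl, tub, cabbage and coloured rests look unmoved in the final pictures. I checked those by eye only.

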